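# Set a brass blank overhanging its sawing bed and lock it

### The job

Get the brass blank ready for sawing by pushing it with the fingertips, without lifting it: push it square and snug against the fence of the sawing bed, and along the fence until the line scribed across it is level with the work end of the bed (to within a few millimetres), so that the strip to be cut off overhangs. Then push the cam lever over, all the way to its stop, to lock the blank there. Do not push the other things on the bench about.

Things in the scene. Friction and masses are not known exactly. Their poses are not given: they have to be found in the camera images.
- saw_bed: Steel sawing bed on a plate (8 mm thick, x -160 to 25 mm) screwed to the bench, standing out over its right edge, 34 mm above a lower table; origin at bench-top height below the bed's middle. x runs across, away from the fence, y along; the work end is -y. Bed top 24 mm up, x -25 to 25, y -47.5 to 47.5 mm, open at +x and both ends. Fence: bar along -x, face at x = -25 mm, 12 mm above the bed.
- bed_end (a point): Middle of the top edge of the bed's work end (at 0, -47.5, 24 mm in the bed's frame); same axes as the bed.
- blank: Brass plate 60 (own x) x 120 (own y) x 4 mm, about 0.24 kg, flat on the bed; origin: centre of its underside. Wider and longer than the bed, so a fingertip can reach below its free +x edge and rear end (+y). At the start it lies 2 to 13 mm off the fence, a few degrees askew, its front (-y) end not yet over the work end. A few newtons slide it.
- blank_centre (a point): Centre of the blank, half-way through its thickness; own axes as the blank.
- saw_line (a point): Middle of the dark line scribed across the blank's top face, parallel to its front (-y) end and 15 mm from it (at 0, -45, 4 mm in the blank's frame).
- cam_lever (a joint): Lever angle, rad: 0 to 0.1 at the start, open, leaning 15 degrees back over the fence; 1.76 at its stop, locked, pointing to the bed's +x side, almost level (4 degrees up). Axis: along the bed's y through (-10, -17.5, 44.4) mm in its frame. The end swings up and over to +x and down and stays where it is left; about 5 N at the end move it.
- lever_end (a point): Tip of the lever's round black grip, 55 mm from its axis; the grip is 15 mm thick and 30 mm long, the steel rod below it 8 mm thick. It is about 98 mm above the bench at the start, 48 mm when locked.
- cam_axis (a point): Middle of the lever's axis, inside the steel cam disc (22 mm diameter, 14 mm wide). Locked, the cam bears on the blank. It sits between two cheeks that stand on the fence (bed's y -31.5 to -3.5 mm, x -39 to 1 mm, top 55 mm above the bench) and reach over the blank, 7 mm clear of it.
- saw: Bystander: piercing saw with wooden handle, 85 x 254 x 23 mm, lying down; origin at the centre of its underside.
- tin: Bystander: round brass tin, 60 mm across, 27 mm high; origin at the centre of its underside.
- peg: Bystander: upright wooden ring peg, 24 mm across, 56 mm high; origin at the centre of its underside.
- marker_pen: Bystander: marker pen 17 x 135 x 16 mm, lying down; origin at the centre of its underside.
Things that resemble listed ones, but are neither listed nor needed, are in the scene too. There is more than one size of the blank; the job needs the smaller.

How it is judged (in metres and radians):
On the way:
1. the blank is snug and square against the fence with its line level with the bed's end, the lever still open (y of saw_line in the frame of bed_end between -0.004 and 0.004 m and x of blank_centre in the frame of saw_bed below 0.008 m and angle between the y axis of blank_centre and the y axis of saw_bed, either way round below 0.035 rad and z of blank_centre in the frame of saw_bed below 0.029 m and value of joint cam_lever below 0.6 rad), for 0.2 s.
At the end, for the whole second after the job is handed in: The line is within 4 mm of the bed's end, the blank's edge within 3 mm of the fence at its middle and within 2 degrees of parallel to it, flat on the bed; the lever is within 0.1 rad of its stop (1.76); the blank is at rest (y of saw_line in the frame of bed_end between -0.004 and 0.004 m and x of blank_centre in the frame of saw_bed below 0.008 m and angle between the y axis of blank_centre and the y axis of saw_bed, either way round below 0.035 rad and z of blank_centre in the frame of saw_bed below 0.029 m and value of joint cam_lever above 1.66 rad and linear speed of blank below 0.01 m/s); the robot touches nothing.
It fails at once if the blank is lifted or carried (z of blank_centre in the frame of saw_bed above 0.036 m).
It fails at once if the blank is tipped (angle between blank_centre's own z axis and vertical above 0.2 rad).
It fails at once if the saw, tin, ring peg or marker pen is pushed about (distance of any of saw, tin, peg, marker_pen from where it was at the start of the episode above 0.015 m).
It also fails if it takes over 72 s, if anything falls off the work surface, if the arm or the gripper's body presses on something with over 40 N, if the wrist force passes 120 N, or if a joint passes its speed limit or range.

### The arm

A 6-joint arm with a two-finger parallel gripper is mounted at the origin on a cart in front of the work surface, level with it; the furniture and walls round the work are solid. World frame = base frame: x ahead of the robot, y to its left, z up, the work surface at z = 0. Lengths are in m, angles in degrees, forces in N, time in s.
With the tool pointing down it reaches from about 0.275 to 0.725 m from the base axis. Payload 5.6 kg.
Tool frame: the origin (TCP) lies on the centre line of the jaws, within the pads' length; the fingertips stand 17 mm ahead of it and the grasp point (between the pads) lies 2 mm behind it; z points along the fingers, y is the line along which they close (so a half turn about z gives the same grasp; the last joint's range is limited). The gripper opens to 85 mm and grips with 20 to 120 N. Pads are 22 mm wide; open, the fingers measure 114 mm over their backs; the gripper's body (76 mm by 85 mm) begins 54 mm behind the grasp point. The pads swing forward as they close: fully open they stand 13 mm farther back than shut.
Start: joints at [-57.319, 14.616, 6.199, 0, -81.583, -16.306], TCP at [0.155, -0.528, 0.248] pointing down, gripper open.
Joint ranges: [-168.99, 168.99], [-69.2, 112.95], [-62.41, 85.93], [-164.36, 98.24], [-168.68, -3.75], [-174.98, 174.98]. Speed limits (degrees/s): [147.25, 147.25, 180, 180, 180, 180].

### API

Orientations are given as [roll, pitch, yaw] about the fixed x, y, z axes, in that order (R = Rz(yaw) Ry(pitch) Rx(roll)).
In Python, from plant import state, get_image, camera_info, job gives the robot as it stands.
- The arm moves only by the shell command python3 -m crank 'ROWS' [OPENING]. ROWS is JSON, a list of rows, each a list of 4 numbers: the shift along the tool's x, y, z in units of 50 mm (1.0 is 50 mm), then the turn about the tool's z in units of 5 degrees (1.0 is 5 degrees). A call has 1 to 12 rows; each row shifts and turns the commanded pose from where the row before left it, along the tool's axes as they then stand; what a row does not reach is not made up. A row lasts 1/10 s, in which the tool goes at most 50 mm and 8.59 degrees, less where a joint would pass 70% of its speed; a pose out of reach is approached as far as the arm can. A call is refused whole if a number of a shift passes 1 or a number of a turn 1, either way. A call with a gripper value outside its range is refused whole. OPENING is the opening, from -1 (shut) to 1 (fully open), so that 0 is half open, set as the call begins (- or left out, the last holds). The fingers move at their own pace and stop on an object; the grip force is fixed at half the most. Time passes only in rows, so rows that do not move let the fingers close. It gives the time, the measured TCP pose, the force, the opening and the grip force at its end, in the units of the state.
- state(): the state, without advancing time (a new reading comes with each control period).
- get_image(name): name is "scene" or "side" or "wrist"; returns the picture (480x640x3 uint8, blue, green, red); there is no depth.
- camera_info(name): a dict with "fx", "fy", "cx", "cy" (pixels), "cam_to_world" (4x4, takes a point from camera to world coordinates). Camera axes: x right, y down, z forward; pixel columns grow to the right and rows downward; lengths in m; the calibration is good to about 2 mm. A picture is of the moment at which its call begins: read the wrist's pose just before it. camera_info takes no time and is no camera call; for the wrist camera it gives the pose at the moment of the call.
- job.finish_job(): hands the job in; it is judged then, once.
The state is a dict: "time": time; "joint_positions": joint angles; "joint_vel": joint speeds; "joint_torque": joint torques, N m; "position": TCP position; "tool_rot": TCP orientation; "force": force on the tool from outside, world axes, zero at the start; "torque": the same for the moment, N m; "finger_gap": finger opening in m; "gripper_force": force on a finger pad.
Only numpy, scipy, OpenCV 4.12 (cv2) and the standard library are available. Lean on these libraries where they do the work, as an engineer would, in place of code of your own. Each camera call takes 0.05 s, during which the arm holds its last target. There are 200 camera calls.

## Working session

There is one attempt and no reset: what is moved stays moved. The work goes in short steps, Python scripts to look and compute and a shell command to move; the robot and the scene stay as the last step left them, time stands still between calls to the robot, and variables do not carry over. Pictures are saved under pics/ and viewed, at most 10 in all, crops included, and the job is handed in when it is done.

```bash
mkdir -p pics; ls
cat > h.py <<'E'
import numpy as np, cv2, json
from plant import state,get_image,camera_info,job
def ray(ci,u,v):
    T=np.array(ci["cam_to_world"]); d=np.array([(u-ci["cx"])/ci["fx"],(v-ci["cy"])/ci["fy"],1.]); return T[:3,3],T[:3,:3]@d
def onz(ci,u,v,z):
    o,d=ray(ci,u,v); return o+d*(z-o[2])/d[2]
def proj(ci,p):
    T=np.array(ci["cam_to_world"]); q=T[:3,:3].T@(np.array(p)-T[:3,3]); return np.array([ci["fx"]*q[0]/q[2]+ci["cx"],ci["fy"]*q[1]/q[2]+ci["cy"]])
def grab(n):
    ci=camera_info(n); im=get_image(n); return ci,im
E
python3 - <<'E'
from h import *
for n in ["scene","side","wrist"]:
    ci,im=grab(n); cv2.imwrite(f"pics/{n}0.png",im); json.dump({k:np.array(v).tolist() for k,v in ci.items() if k in("fx","fy","cx","cy","cam_to_world")},open(n+"0.json","w"))
    print(n,ci["fx"],np.round(np.array(ci["cam_to_world"]),3).tolist())
s=state();print(s["time"],s["position"],s["tool_rot"],s["force"])
E
```

```text
pics
scene 598.2253916051563 [[0.969, 0.209, -0.133, 0.72], [0.248, -0.815, 0.523, -0.69], [0.001, -0.54, -0.842, 1.064], [0.0, 0.0, 0.0, 1.0]]
side 517.4409589211549 [[0.547, 0.685, -0.48, 1.038], [0.837, -0.452, 0.31, -0.37], [-0.005, -0.571, -0.821, 0.867], [0.0, 0.0, 0.0, 1.0]]
wrist 361.48544703660247 [[-0.282, 0.907, 0.313, 0.073], [0.959, 0.265, 0.095, -0.551], [0.003, 0.327, -0.945, 0.373], [0.0, 0.0, 0.0, 1.0]]
0.15 [ 0.15499753 -0.52734271  0.24761628] [ 1.79917404e+02 -4.56457822e-03 -1.63627367e+02] [-0.60239699 -0.06230606  0.61430695]
```

View pics/scene0.png

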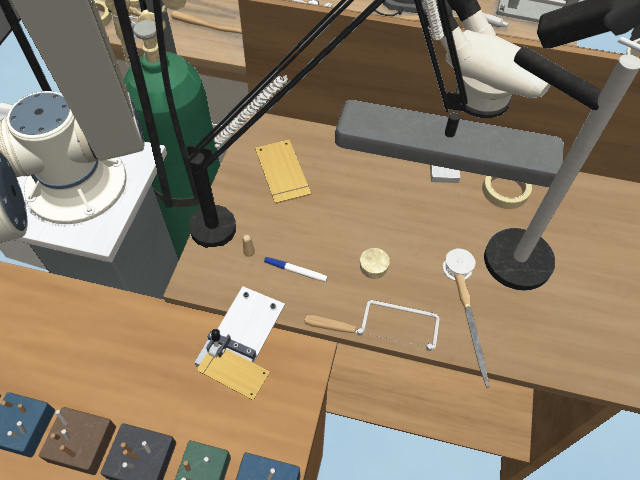

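View pics/side0.png

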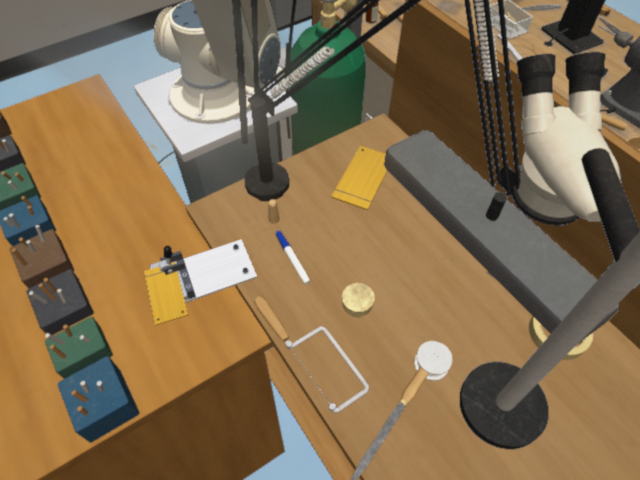

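The scene view shows the robot at the left, the bed with its plate at (240,330) and a yellow blank on it at (235,372). A second yellow plate lies on the bench at (283,170). The lever's black grip is at (215,335). In the side view the blank is at (167,293) and the lever at (168,255). Candidates for the blank are scene (235,372) on the bed and (283,170) on the bench. I choose the one on the bed and check it in a close crop.

Run:
```python
from h import *
a=cv2.imread("pics/scene0.png")[280:405,185:295]; b=cv2.imread("pics/side0.png")[235:330,135:265]
a=cv2.resize(a,None,fx=3.6,fy=3.6,interpolation=cv2.INTER_CUBIC); b=cv2.resize(b,None,fx=3,fy=3,interpolation=cv2.INTER_CUBIC)
o=np.zeros((450,800,3),np.uint8); o[:a.shape[0],:a.shape[1]]=a; o[:b.shape[0],400:400+b.shape[1]]=b[:,:400]
cv2.imwrite("pics/crop1.png",o)
```

```text
(no output)
```

View pics/crop1.png

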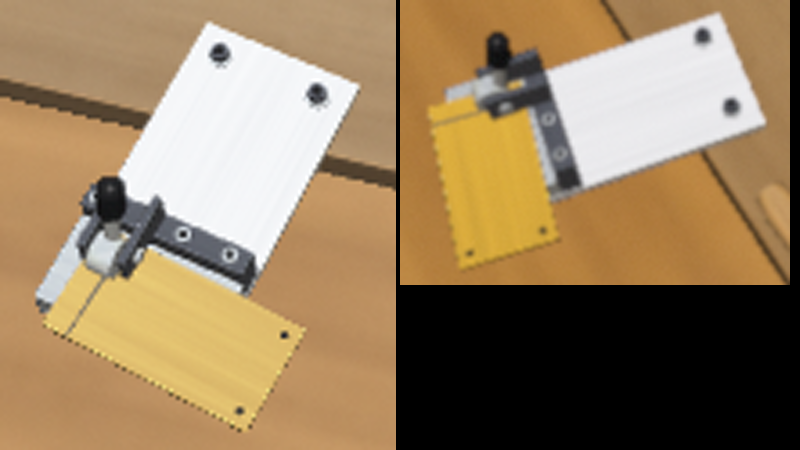

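View pics/wrist0.png

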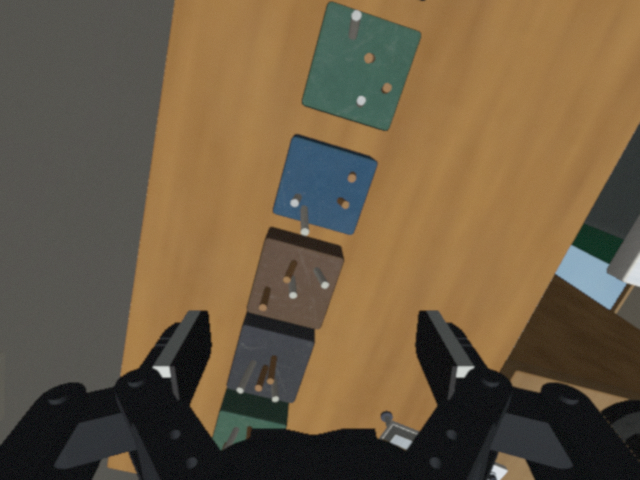

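The crop shows the blank on the bed with the scribed line at its left end (crop pixel 68,335) and rear holes at (285,335) and (239,410). The lever's grip is at (110,200) in the crop and the fence runs from (155,230) to (253,270). The wrist view shows only the lower table. Next I measure.

Run:
```python
from h import *
def load(n): return json.load(open(n+"0.json"))
S=load("scene");D=load("side")
c=lambda x,y:(185+x/3.6-.36,280+y/3.6-.36)
d=lambda x,y:(135+(x-400)/3-.33,235+y/3-.33)
def show(nm,ci,pts,z): 
    P=[onz(ci,*p,z) for p in pts]; print(nm,[np.round(p*1000,1)[:2].tolist() for p in P]); return P
show("plate far corners scene",S,[c(208,22),c(360,86)],.008)
show("plate far corners side",D,[d(720,12),d(766,124)],.008)
show("fence holes scene",S,[c(183,234),c(230,254)],.036)
show("fence holes side",D,[d(548,120),d(560,154)],.036)
show("blank holes scene",S,[c(285,335),c(240,410)],.028)
show("blank holes side",D,[d(543,231),d(470,254)],.028)
show("blank corners scene: rear fence,rear free,front free; line free",S,[c(305,329),c(247,430),c(43,325),c(68,335)],.028)
show("blank corners side",D,[d(559,239),d(461,269),d(428,108),d(433,126)],.028)
show("bed front/fence end scene",S,[c(253,288)],.024)
def tri(p,q):
    o1,d1=ray(S,*p);o2,d2=ray(D,*q);A=np.stack([d1,-d2],1);t=np.linalg.lstsq(A,o2-o1,rcond=None)[0];a=o1+t[0]*d1;b=o2+t[1]*d2;return (a+b)/2*1000,np.linalg.norm(a-b)*1000
print("grip",tri(c(110,190),d(497,42)))
for n,ci in(("scene",S),("side",D)):
    im=cv2.imread(f"pics/{n}0.png");h=cv2.cvtColor(im,cv2.COLOR_BGR2HSV);m=cv2.inRange(h,(18,110,120),(30,255,255))
    k=cv2.connectedComponentsWithStats(m)
    for i in range(1,k[0]):
        if k[2][i,4]>400:
            print(n,k[2][i],k[3][i]); 
            ct=max(cv2.findContours((k[1]==i).astype(np.uint8),0,1)[0],key=cv2.contourArea)
            W=np.array([onz(ci,*p[0],.028)[:2]*1000 for p in ct],np.float32); print(cv2.minAreaRect(W))
```

```text
plate far corners scene [[445.4, -162.7], [538.3, -180.1]]
plate far corners side [[447.5, -160.0], [541.9, -177.9]]
fence holes scene [[478.2, -297.7], [504.9, -302.1]]
fence holes side [[480.4, -296.9], [506.9, -301.2]]
blank holes scene [[543.1, -333.7], [532.7, -376.2]]
blank holes side [[545.0, -332.3], [535.0, -375.5]]
blank corners scene: rear fence,rear free,front free; line free [[551.9, -328.2], [539.0, -385.0], [423.5, -358.9], [437.5, -360.8]]
blank corners side [[555.2, -326.6], [541.2, -383.9], [424.8, -356.2], [439.1, -358.8]]
bed front/fence end scene [[519.3, -312.4]]
grip (array([ 448.27442115, -304.03222875,   88.46478909]), np.float64(0.9778164966489296))
scene [ 255  139   56   65 2152] [282.22351301 170.77091078]
((445.811279296875, 130.33021545410156), (84.19327545166016, 169.62249755859375), 32.093910217285156)
scene [ 197  349   73   51 1900] [234.84842105 372.79631579]
((487.29705810546875, -343.70086669921875), (60.02341079711914, 120.3819808959961), 77.1847152709961)
side [ 331  145   57   65 2218] [361.32687106 177.8367899 ]
((459.31219482421875, 137.32623291015625), (87.11832427978516, 171.82691955566406), 31.812286376953125)
side [ 144  267   44   58 1747] [164.63709216 295.54035489]
((489.6594543457031, -342.005126953125), (61.585296630859375, 123.25430297851562), 76.69184112548828)
```

```bash
python3 -m crank '[[0,0,0,0.9],[0,0,0,0.9],[0,0,0,0.9],[0,0,0,0.9],[0,0,0,0.9],[0,0,0,0.9]]' -1; python3 -m crank '[[-0.5,0.35,0,0],[-0.5,0.35,0,0],[-0.5,0.35,0,0],[-0.5,0.35,0,0],[-0.5,0.35,0,0],[-0.5,0.35,0,0],[-0.5,0.35,0,0],[-0.5,0.35,0,0],[-0.5,0.35,0,0],[-0.5,0.35,0,0],[-0.1,0,0,0],[0,0,0,0]]'
python3 - <<'E'
from h import *
ci,im=grab("wrist"); cv2.imwrite("pics/w1.png",im); json.dump({k:np.array(v).tolist() for k,v in ci.items() if k in("fx","fy","cx","cy","cam_to_world")},open("w1.json","w"))
E
```

```text
time: 0.75
position: [0.155, -0.5275, 0.2479]
tool_rot: [180.0, -0.0, 169.2]
force: [0.3, 0.7, -0.3]
finger_gap: 0.0002
gripper_force: 0.0
time: 1.95
position: [0.4385, -0.4023, 0.2475]
tool_rot: [180.0, -0.1, 169.5]
force: [0.4, 0.3, 0.2]
finger_gap: 0.0002
gripper_force: 0.0
```

View pics/w1.png

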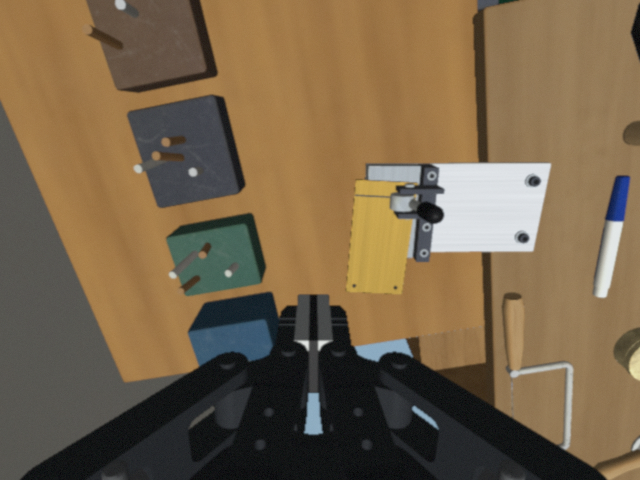

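The wrist view shows the bed from above. The blank spans (347..415, 180..293) with its line at row ≈195. The bed's work-end corner is at (367,163), the plate's far corners at (551,163) and (535,252), and the grip at (430,212).

```bash
cat >> h.py <<'E'
def meas(im,ci,verbose=True):
    """bed axis from plate edge (white, z=.008) and blank (yellow, z=.028)"""
    h=cv2.cvtColor(im,cv2.COLOR_BGR2HSV)
    m=cv2.inRange(h,(18,110,100),(30,255,255)); k=cv2.connectedComponentsWithStats(m); 
    i=max(range(1,k[0]),key=lambda i:k[2][i,4]); ct=np.vstack(cv2.findContours((k[1]==i).astype(np.uint8),0,1)[0])
    W=np.array([onz(ci,*p[0],.028)[:2]*1000 for p in ct],np.float32); r=cv2.minAreaRect(W)
    w=cv2.inRange(h,(0,0,190),(180,35,255)); k=cv2.connectedComponentsWithStats(w); i=max(range(1,k[0]),key=lambda i:k[2][i,4])
    ct=np.vstack(cv2.findContours((k[1]==i).astype(np.uint8),0,1)[0]); P=np.array([onz(ci,*p[0],.008)[:2]*1000 for p in ct],np.float32); q=cv2.minAreaRect(P)
    return r,q,cv2.boxPoints(q)
E
python3 - <<'E'
from h import *
im=cv2.imread("pics/w1.png");ci=json.load(open("w1.json"))
r,q,b=meas(im,ci);print(r,q,b)
print("bed corner",onz(ci,367,163,.024),"holes",[onz(ci,*p,.036)[:2]*1000 for p in((431.5,175),(427,227),(424,253))])
print("far",[onz(ci,*p,.008)[:2]*1000 for p in((551,163),(535,252))])
print("blank holes",[onz(ci,*p,.028)[:2]*1000 for p in((354.5,285.5),(400,288))], "line",[onz(ci,*p,.028)[:2]*1000 for p in((355,195),(388,197))])
E
```

```text
((486.6814270019531, -342.3050231933594), (62.11250686645508, 122.55905151367188), 76.96302032470703) ((480.605712890625, -226.66763305664062), (115.80003356933594, 93.06262969970703), 79.43911743164062) [[ 424.25067 -275.0586 ]
 [ 515.7369  -292.11514]
 [ 536.96075 -178.27667]
 [ 445.47455 -161.22012]]
bed corner [ 0.40837772 -0.34365955  0.024     ] holes [array([ 428.49404239, -287.57751762]), array([ 478.50090539, -295.86954868]), array([ 505.2478372 , -301.06597907])]
far [array([ 444.49166996, -161.11093274]), array([ 538.66348546, -175.56059273])]
blank holes [array([ 532.24729196, -374.47009158]), array([ 544.02523782, -327.45462849])] line [array([ 436.04110588, -359.75020107]), array([ 443.88219229, -328.49395146])]
```

```bash
python3 -m crank '[[-0.38,0,0.4,0],[-0.38,0,0.4,0],[0,0,0.6,0],[0,0,0.6,0],[0,0,0.6,0],[0,0,0.6,0],[0,0,0.6,0],[0,0,0.4,0],[0,0,0.17,0],[0,0,0,0]]'; python3 -m crank '[[0,0.1,0,0],[0,0.1,0,0],[0,0.1,0,0],[0,0,0,0]]'; python3 -m crank '[[0,0.06,0,0],[0,0.06,0,0],[0,0.04,0,0],[0,0,0,0]]'
python3 - <<'E'
from h import *
ci,im=grab("wrist"); r,q,b=meas(im,ci);print(r,q)
cv2.imwrite("pics/w2.png",im)
E
```

```text
time: 3.0
position: [0.474, -0.4099, 0.029]
tool_rot: [180.0, -0.1, 169.3]
force: [0.0, -0.3, 0.7]
finger_gap: 0.0
gripper_force: 0.0
time: 3.4
position: [0.4787, -0.3943, 0.0307]
tool_rot: [-180.0, 0.1, 169.4]
force: [0.4, -0.4, -0.3]
finger_gap: 0.0002
gripper_force: 0.0
time: 3.8
position: [0.4796, -0.3868, 0.0298]
tool_rot: [180.0, -0.0, 169.4]
force: [-0.6, 0.1, -0.0]
finger_gap: 0.0003
gripper_force: 0.0
((473.1163330078125, -339.0841979980469), (61.1563606262207, 92.8487777709961), 76.1707534790039) ((441.66375732421875, -256.3789367675781), (34.62828063964844, 22.750505447387695), 5.790523052215576)
```

View pics/w2.png

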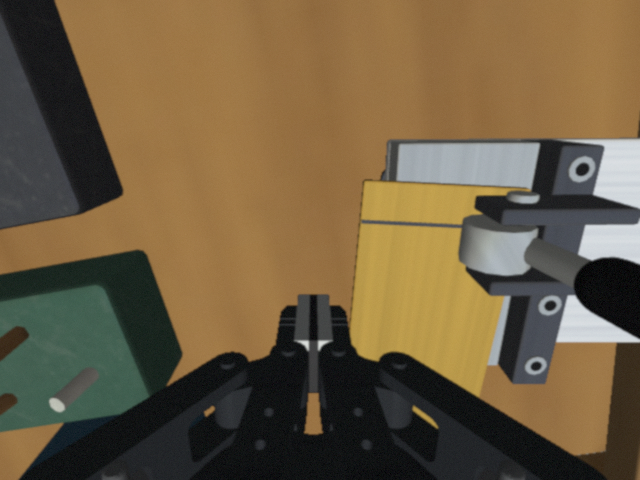

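The wrist view shows the shut fingers at (313,340) beside the blank's free edge, not yet touching it. The line is at row ≈222 and the bed end edge at row ≈140.

```bash
for i in 1 2 3; do echo; done; python3 -m crank '[[0,0.05,0,0],[0,0.05,0,0],[0,0,0,0]]'|grep -E "pos|force:"; python3 -m crank '[[0,0.04,0,0],[0,0.04,0,0],[0,0,0,0]]'|grep -E "pos|force:"; python3 -m crank '[[0,0.04,0,0],[0,0,0,0]]'|grep -E "pos|force:"
```

```text
position: [0.4806, -0.382, 0.0298]
force: [0.5, -0.1, 0.5]
gripper_force: 0.0
position: [0.4812, -0.3797, 0.0303]
force: [-0.8, -7.5, -1.2]
gripper_force: 3.4
position: [0.4813, -0.3795, 0.0308]
force: [-2.4, -12.0, -0.5]
gripper_force: 6.5
```

```bash
python3 -m crank '[[0,0.04,0,0],[0,0.04,0,0],[0,0,0,0]]'|grep -E "pos|force:"; python3 -m crank '[[0,0.04,0,0],[0,0.04,0,0],[0,0,0,0]]'|grep -E "pos|force:"
cat >> h.py <<'E'
def close(n):
    """line/bed-end gap and yaw of blank vs bed from a close wrist view, by column edges"""
    ci,im=grab("wrist"); cv2.imwrite(f"pics/{n}.png",im); json.dump({k:np.array(v).tolist() for k,v in ci.items() if k in("fx","fy","cx","cy","cam_to_world")},open(n+".json","w")); return ci,im
E
python3 - <<'E'
from h import *
ci,im=close("w3")
E
```

```text
position: [0.4816, -0.3791, 0.0321]
force: [-6.2, -23.9, -0.9]
gripper_force: 12.6
position: [0.4819, -0.3787, 0.0335]
force: [-9.7, -36.5, 1.9]
gripper_force: 18.8
```

View pics/w3.png

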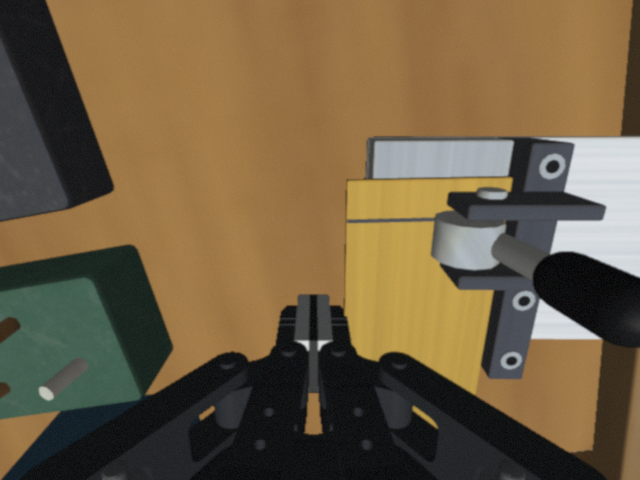

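The blank's front edge at row ≈179 and its line at row ≈220 are now parallel to the bed end at row ≈138, with the edge snug on the fence. Next I back off, measure, and go round to the rear.

```bash
cat >> h.py <<'E'
TH=np.radians(-10.56); XB=np.array([np.sin(TH),-np.cos(TH)]); YB=np.array([np.cos(TH),np.sin(TH)]); O=np.array([.4625,-.3272])
def bed(p): d=np.array(p[:2])-O; return np.round(np.array([d@XB,d@YB])*1000,1)
def edgeline(im,cols,r0,r1,dark=False):
    """strongest vertical gradient row (or darkest row) per column, line fit"""
    g=cv2.GaussianBlur(cv2.cvtColor(im,cv2.COLOR_BGR2GRAY),(3,3),0).astype(float); pts=[]
    for c in cols:
        col=g[r0:r1,c]; v=-col if dark else np.abs(np.gradient(col)); i=int(np.clip(v.argmax(),1,len(v)-2)); a,b,d=v[i-1:i+2]; den=a-2*b+d
        pts.append((c,r0+i+(0.5*(a-d)/den if den else 0)))
    p=np.array(pts); k=np.polyfit(p[:,0],p[:,1],1); return k,np.abs(p[:,1]-np.polyval(k,p[:,0])).max()
def rep(im,ci,L,E,F):
    for nm,(cols,r0,r1,dk),z in(("line",L,.028),("bedend",E,.024),("front",F,.028)):
        k,e=edgeline(im,range(*cols),r0,r1,dk); P=[onz(ci,c,np.polyval(k,c),z) for c in cols]
        print(nm,"resid",round(e,2),[bed(p) for p in P],"ang",np.degrees(np.arctan2(*( (P[1]-P[0])[:2][::-1]))).round(2))
E
python3 - <<'E'
from h import *
im=cv2.imread("pics/w3.png");ci=json.load(open("w3.json"))
rep(im,ci,((355,430),210,230,True),((380,500),130,148,False),((355,440),170,190,False))
E
python3 -m crank '[[0,-0.1,0,0],[0,-0.2,0,0],[0,-0.2,0,0],[-0.4,0,0,0],[-0.4,0,0,0],[-0.4,0,0,0],[-0.4,0,0,0],[0,0,0,0]]'
python3 - <<'E'
from h import *
print(bed(state()["position"]))
ci,im=grab("wrist"); r,q,b=meas(im,ci);print(r,bed(np.array(r[0])/1000)); cv2.imwrite("pics/w4.png",im)
E
```

```text
line resid 0.14 [array([ 31. , -18.3]), array([  3. , -19.2])] ang 81.16
bedend resid 0.14 [array([ 22.8, -47.2]), array([-20.1, -47.5])] ang 79.88
front resid 1.37 [array([ 31.6, -33.8]), array([  1.2, -35.4])] ang 82.5
time: 6.1
position: [0.5591, -0.4074, 0.0289]
tool_rot: [180.0, 0.0, 169.5]
force: [0.9, -0.0, -0.4]
finger_gap: -0.0002
gripper_force: 0.0
[ 61.1 109.7]
((499.5784912109375, -339.02685546875), (61.19878005981445, 92.86773681640625), 79.56060028076172) [ 4.8 38.6]
```

```bash
python3 -m crank '[[0,0.3,0,0],[0,0.4,0,0],[0,0.42,0,0],[0,0,0,0]]'|grep -E "pos|force:"; python3 -m crank '[[0.1,0,0,0],[0.1,0,0,0],[0,0,0,0]]'|grep -E "pos|force:";python3 -m crank '[[0.08,0,0,0],[0.08,0,0,0],[0.08,0,0,0],[0.08,0,0,0],[0,0,0,0]]'|grep -E "pos|force:"
python3 - <<'E'
from h import *
print(bed(state()["position"])); close("w5")
E
```

```text
position: [0.5678, -0.349, 0.0302]
force: [0.2, 0.1, -0.4]
gripper_force: 0.0
position: [0.5566, -0.351, 0.03]
force: [-0.0, 0.4, -0.3]
gripper_force: 0.0
position: [0.5412, -0.3479, 0.0298]
force: [-0.9, -1.4, -0.1]
gripper_force: 0.0
[ 5.9 81.1]
```

View pics/w5.png

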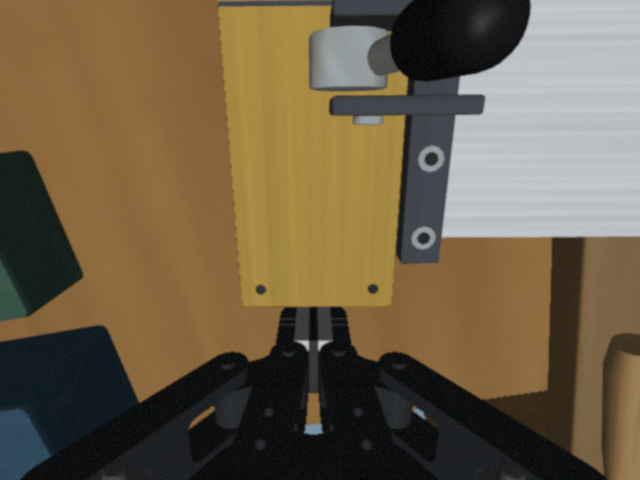

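The view shows the blank's rear edge at row ≈306, centred on the fingers at column 313. The line is at row ≈3 and the fence edge at column ≈405.

```bash
cat >> h.py <<'E'
def rear(n):
    ci,im=close(n); k,e=edgeline(im,list(range(245,272))+list(range(352,385)),296,312); P=[onz(ci,c,np.polyval(k,c),.028) for c in (245,385)]
    print("rear",round(e,2),[bed(p) for p in P],"ang",np.degrees(np.arctan2(*((P[1]-P[0])[:2][::-1]))).round(2),"tcp",bed(state()["position"]))
E
python3 -c "from h import *
rear('w6')"
python3 -m crank '[[0.04,0,0,0],[0.04,0,0,0],[0,0,0,0]]'|grep -E "pos|force:"
python3 -c "from h import *
rear('w7')"
```

```text
rear 0.64 [array([32.5, 68.7]), array([-23.2,  68.6])] ang 79.55 tcp [ 5.8 81.2]
position: [0.5376, -0.3471, 0.0297]
force: [-0.2, 0.6, 0.5]
gripper_force: 0.1
rear 0.28 [array([32.5, 65.3]), array([-23.3,  64.9])] ang 79.87 tcp [ 5.7 77.5]
```

```bash
python3 -m crank '[[0.04,0,0,0],[0.04,0,0,0],[0.04,0,0,0],[0,0,0,0]]'|grep -E "pos|force:"
python3 -c "from h import *
rear('w8')"
python3 -m crank '[[-0.1,0,0,0],[-0.3,0,0,0],[-0.3,-0.5,0,0],[0,-0.5,0,0],[0,-0.5,0,0],[0.5,0,0,0],[0.5,0,0,0],[0.5,0,0,0],[0,0,0,0]]'|grep -E "pos|force:"
python3 - <<'E'
from h import *
print(bed(state()["position"])); close("w9")
E
```

```text
position: [0.5316, -0.346, 0.0298]
force: [0.6, -0.8, 0.2]
gripper_force: 0.0
rear 0.29 [array([32.5, 58.7]), array([-23.3,  58.9])] ang 79.26 tcp [ 5.8 71.4]
position: [0.4763, -0.412, 0.0298]
force: [0.2, 0.4, 0.9]
gripper_force: 0.0
[80.8 29.1]
```

View pics/w9.png

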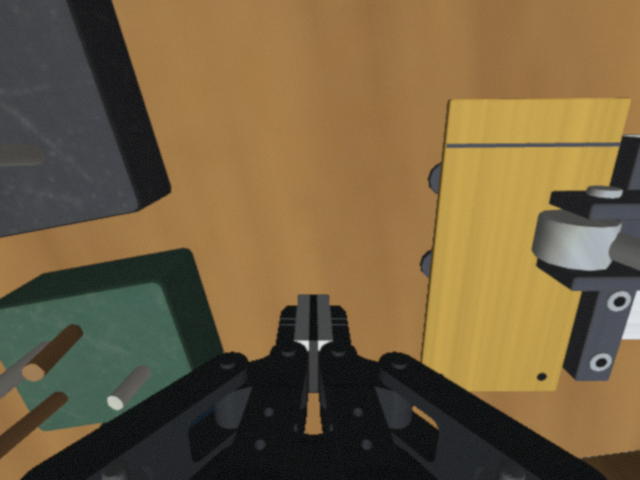

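The line is now at row ≈145, columns 447 to 620, and the front edge at row ≈99. The blank sits against the fence at the right.

Run:
```python
from h import *
im=cv2.imread("pics/w9.png");ci=json.load(open("w9.json"))
rep(im,ci,((455,610),138,153,True),((455,610),90,108,False),((455,610),90,108,False))
for c in((450,100),(428,385)): print(bed(onz(ci,*c,.028)))
```

```text
line resid 0.21 [array([ 31.5, -45.4]), array([-21.6, -45.7])] ang 79.74
bedend resid 0.42 [array([ 31.9, -60.4]), array([-20.8, -60.7])] ang 79.77
front resid 0.42 [array([ 33.4, -60.2]), array([-17.7, -60.5])] ang 79.77
[ 35. -60.]
[30.6 55.6]
```

```bash
python3 -m crank '[[-0.5,0,0,0],[-0.5,0,0,0],[-0.4,0.2,0,0],[0,0.6,0,0],[0,0.6,0,0],[0,0.1,0,0],[0,0,0,0]]'|grep -E "pos|force:"
python3 -m crank '[[0.2,0,0,0],[0.15,0,0,0],[0.1,0,0,0],[0,0,0,0]]'|grep -E "pos|force:"
python3 -c "from h import *
rear('w10')"
```

```text
position: [0.5627, -0.3508, 0.0299]
force: [0.4, -1.3, -0.0]
gripper_force: 0.0
position: [0.5383, -0.348, 0.03]
force: [-0.0, 0.5, 0.6]
gripper_force: 0.0
rear 9.47 [array([33.1, 63.8]), array([-22.5,  63.5])] ang 79.75 tcp [ 6.4 78.8]
```

TCP y is 78.8 and has to reach 69.6, so 9.2 mm remain.

```bash
python3 -m crank '[[0.06,0,0,0],[0.06,0,0,0],[0.03,0,0,0],[0.03,0,0,0],[0,0,0,0]]'|grep -E "pos|force:"
python3 -c "from h import *
rear('w11')"
```

```text
position: [0.5306, -0.3458, 0.0299]
force: [0.2, 0.2, -0.8]
gripper_force: 0.2
rear 0.24 [array([32.5, 57.7]), array([-23.3,  57.9])] ang 79.27 tcp [ 5.8 70.3]
```

```bash
python3 -m crank '[[0.02,0,0,0],[0,0,0,0]]'|grep -E "pos|force:"
python3 -m crank '[[-0.1,0,0,0],[-0.3,0,0,0],[-0.3,-0.5,0,0],[0,-0.5,0,0],[0,-0.5,0,0],[0.5,0,0,0],[0.5,0,0,0],[0.5,0,0,0],[0.4,0,0,0],[0,0,0,0]]'|grep -E "pos|force:"
python3 -m crank '[[0,0.2,0,0],[0,0.2,0,0],[0,0.1,0,0],[0,0.06,0,0],[0,0,0,0]]'|grep -E "pos|force:"
python3 -c "from h import *
print(bed(state()['position']))"
```

```text
position: [0.5298, -0.3456, 0.0299]
force: [0.9, -0.5, -0.1]
gripper_force: 0.5
position: [0.4546, -0.4078, 0.0299]
force: [-0.5, 0.2, 0.1]
gripper_force: 0.0
position: [0.4624, -0.3802, 0.0297]
force: [-0.2, 0.6, -0.2]
gripper_force: 0.0
[52.1  9.6]
```

```bash
python3 -m crank '[[0,0.04,0,0],[0,0.04,0,0],[0,0,0,0]]'|grep -E "pos|force:"
python3 -m crank '[[0,0.04,0,0],[0,0.02,0,0],[0,0,0,0]]'|grep -E "pos|force:"
python3 -c "from h import *
print(bed(state()['position']))
ci,im=close('w12')
rep(im,ci,((375,420),138,153,True),((375,480),90,108,False),((375,480),90,108,False))"
```

```text
position: [0.4627, -0.3768, 0.0298]
force: [-0.1, 0.8, 0.7]
gripper_force: 0.0
position: [0.4628, -0.3763, 0.0304]
force: [-3.0, -9.2, -0.7]
gripper_force: 4.8
[48.2  9.3]
line resid 7.72 [array([ 26.5, -64.9]), array([ 11.1, -65.5])] ang 81.5
bedend resid 11.25 [array([ 26.8, -81.7]), array([ -8.9, -81.4])] ang 78.91
front resid 11.25 [array([ 27.4, -81.6]), array([ -7.2, -81.2])] ang 78.91
```

```bash
python3 -m crank '[[0,0.05,0,0],[0,0,0,0]]'|grep -E "pos|force:"
python3 -m crank '[[0,-0.1,0,0],[0,-0.2,0,0],[0,-0.3,0,0],[0,0,0,0]]'|grep -E "pos|force:"
python3 -c "from h import *
ci,im=close('w13')"
```

```text
position: [0.4629, -0.376, 0.0312]
force: [-4.4, -17.2, -1.4]
gripper_force: 8.9
position: [0.4578, -0.4026, 0.0296]
force: [0.5, -0.0, -0.8]
gripper_force: 0.0
```

View pics/w13.png

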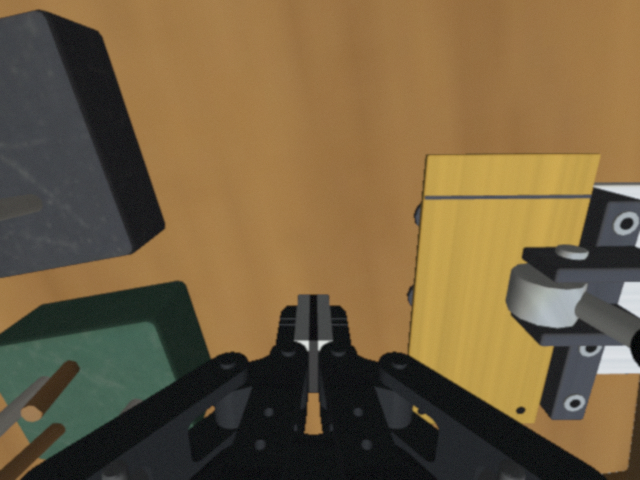

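The line is at row ≈197, columns 425 to 590, and the front edge at row ≈154. The blank is snug on the fence.

```bash
python3 -c "from h import *
im=cv2.imread('pics/w13.png');ci=json.load(open('w13.json'))
rep(im,ci,((435,580),190,204,True),((602,630),180,192,False),((435,580),146,162,False))
for c in((427,155),(408,350)): print(bed(onz(ci,*c,.028)))
print([bed(onz(ci,c,185,.036)) for c in(605,630)],[bed(onz(ci,*c,.036)) for c in((626,223),(590,349.5),(574,404))])
print(bed(state()['position']),state()['position'],state()['time'])"
```

```text
line resid 0.15 [array([ 30.8, -47.3]), array([-21.1, -47.6])] ang 79.72
bedend resid 3.88 [array([-31.7, -48.6]), array([-41.2, -51.5])] ang 96.28
front resid 0.23 [array([ 32.4, -62. ]), array([-17.6, -62.3])] ang 79.79
[ 35.1 -62.1]
[35.1 17.6]
[array([-22.5, -53.1]), array([-30.8, -53. ])] [array([-33.2, -39.9]), array([-33.6,  11.7]), array([-33.6,  38.5])]
[74.2  9.2] [ 0.4578991  -0.40185251  0.02954531] 13.9
```

```bash
python3 -m crank '[[0,-0.1,-0.6,0],[0,0,-0.7,0],[0,0,-0.7,0],[0,0,-0.7,0],[0,0,-0.7,0],[0.13,0.7,0,0],[0.2,0.7,0,0],[0.2,0.7,0,0],[0,0.72,0,0],[0,0,0,0],[0,0,0,0]]'|grep -E "pos|force:"
python3 -c "from h import *
print(bed(state()['position']))"
```

```text
position: [0.4574, -0.2616, 0.2]
force: [0.5, -0.3, 0.2]
gripper_force: 0.0
[-63.6 -17. ]
```

```bash
python3 -m crank '[[0,0,0.5,0],[0,0,0.6,0],[0,0,0.6,0],[0,0,0.46,0],[0,0,0,0]]'|grep -E "pos|force:"
python3 -m crank '[[0,-0.2,0,0],[0,-0.2,0,0],[0,-0.1,0,0],[0,-0.1,0,0],[0,-0.1,0,0],[0,-0.1,0,0],[0,0,0,0]]'|grep -E "pos|force:"
python3 -m crank '[[0,-0.1,0,0],[0,-0.1,0,0],[0,-0.1,0,0],[0,-0.1,0,0],[0,0,0,0]]'|grep -E "pos|force:"
python3 -c "from h import *
print(bed(state()['position']))
a=get_image('side')[215:335,115:275]; b=get_image('scene')[280:405,175:305]
o=np.zeros((480,800,3),np.uint8);a=cv2.resize(a,(400,300),interpolation=2);b=cv2.resize(b,(400,385),interpolation=2);o[:300,:400]=a;o[:385,400:]=b;cv2.imwrite('pics/l1.png',o)"
```

```text
position: [0.4547, -0.2623, 0.0884]
force: [-0.1, 0.6, 0.1]
gripper_force: 0.0
position: [0.4497, -0.3023, 0.0919]
force: [0.6, 0.3, 1.0]
gripper_force: 0.0
position: [0.4459, -0.322, 0.0917]
force: [-0.6, -0.0, -0.0]
gripper_force: 0.1
[ -2.  -17.3]
```

View pics/l1.png

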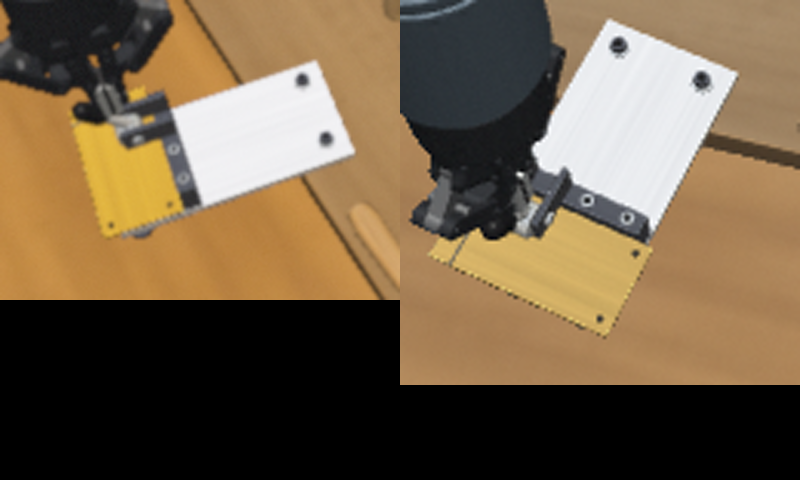

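The lever is being carried over to +x, with the grip at about (85,118) in the left half. The viewing budget is used up (I counted one picture over), so I continue on numbers alone.

```bash
python3 -m crank '[[0,-0.12,0.08,0],[0,-0.12,0.1,0],[0,-0.1,0.1,0],[0,0,0,0]]'|grep -E "pos|force:"
python3 -m crank '[[0,-0.1,0.06,0],[0,-0.08,0.06,0],[0,0,0,0]]'|grep -E "pos|force:"
python3 -c "from h import *
print(bed(state()['position']))"
```

```text
position: [0.4431, -0.3383, 0.0772]
force: [-0.1, 1.2, -0.1]
gripper_force: 0.2
position: [0.4418, -0.3475, 0.0719]
force: [1.1, 1.2, 2.3]
gripper_force: 1.0
[ 23.8 -16.7]
```

```bash
python3 -m crank '[[0,-0.04,0.04,0],[0,0,0,0]]'|grep -E "pos|force:"
python3 -m crank '[[0,-0.04,0.04,0],[0,0,0,0]]'|grep -E "pos|force:"
python3 -m crank '[[0,0,0.04,0],[0,0,0,0]]'|grep -E "pos|force:"
python3 -c "from h import *
print(bed(state()['position']))"
```

```text
position: [0.4418, -0.3482, 0.0712]
force: [-0.1, 9.2, 12.5]
gripper_force: 6.7
position: [0.4418, -0.3487, 0.0707]
force: [-3.2, 19.5, 25.5]
gripper_force: 13.4
position: [0.4419, -0.3488, 0.0703]
force: [-4.8, 22.3, 36.5]
gripper_force: 18.7
[ 25.  -16.3]
```

```bash
python3 -m crank '[[0,0,-0.1,0],[0,0,-0.3,0],[0,0,-0.7,0],[0,0,-0.7,0],[-0.5,-0.5,-0.5,0],[-0.5,-0.7,0,0],[0,-0.7,0,0],[0,-0.3,0,0],[0,0,0,0],[0,0,0,0]]'|grep -E "pos|force:"
cat > v.py <<'E'
from h import *
print(bed(state()['position']))
ci,im=close('z1')
u0=proj(ci,[*(O+XB*.025+YB*-.0175),.045]); print("expected grip px",u0)
g=cv2.cvtColor(im,cv2.COLOR_BGR2GRAY); x,y=np.round(u0).astype(int); 
m=np.zeros_like(g); s=np.s_[max(y-60,0):y+60,max(x-80,0):x+80]; m[s]=(g[s]<45)*255
k=cv2.connectedComponentsWithStats(m)
for i in range(1,k[0]):
    if k[2][i,4]>60: print(k[2][i],k[3][i],bed(onz(ci,*k[3][i],.047)))
for n in("scene","side"):
    c2,i2=grab(n); cv2.imwrite(f"pics/{n}9.png",i2); p=proj(c2,[*(O+XB*.030+YB*-.0175),.047]); x,y=np.round(p).astype(int); g2=cv2.cvtColor(i2,cv2.COLOR_BGR2GRAY)
    print(n,p.round(1)); print(g2[y-8:y+9,x-10:x+11])
h=cv2.cvtColor(im,cv2.COLOR_BGR2HSV); mm=cv2.inRange(h,(18,110,100),(30,255,255)); k=cv2.connectedComponentsWithStats(mm); j=max(range(1,k[0]),key=lambda i:k[2][i,4]); print("blank bbox",k[2][j])
E
python3 v.py
```

```text
position: [0.4689, -0.468, 0.1801]
force: [0.3, -0.2, 0.3]
gripper_force: 0.0
[137.3  32.1]
expected grip px [469.31767039 165.60293622]
[531 122  18  25 116] [535.99137931 134.77586207] [-17.3 -38.7]
[502 146  14   7  65] [508.18461538 148.38461538] [  0.4 -29.6]
[445 157  40  19 648] [464.33179012 165.91358025] [ 29.4 -17.6]
[497 177  52   8 171] [519.32748538 179.12280702] [-11.4  -8.1]
[517 188  10  38 142] [521.54929577 206.55633803] [-16.7  12.1]
scene [204.6 365.4]
[[ 48 101 108  81  51  50  48  52  54  86 169 167 151 187 185 185 183 155
  139 166 166]
 [ 47  91  66  63  58  57  53  48  36  47 135 134 136 188 185 183 170 123
  167 168 166]
 [ 44  59  53  56  59  62  58  47  23  26  43  43  45  64 118 181 144 128
  168 168 168]
 [ 43  55  49  51  52  56  57  35  47  26  29  30  33  31  44 103 125 165
  167 166 166]
 [ 44  44  44  47  47  49  44  38  42  24  30  39  43  31  29  39  98 169
  168 167 166]
 [ 44  43  43  41  44  45  29  35  29  26  33  43  41  33  28  35 100 168
  168 168 168]
 [ 43  42  40  42  41  40  23  21  24  28  38  42  36  29  26  41 129 168
  169 168 168]

[... 1761 characters left out ...]
 48  43  33  29  22  41
  102 147 155]
 [137 131 106  54  35  44  56  58  51  46  39  34  31  27  26  27  38  69
  127 168 175]
 [135 131 117  79  37  33  39  35  29  30  30  28  29  36  45  68 101 128
  151 172 174]
 [134 134 129 102  47  28  29  25  22  31  37  48  68  90 114 132 152 167
  169 172 175]
 [132 134 133 116  82  45  37  36  40  67  92 109 131 147 163 171 174 173
  170 172 173]
 [133 133 134 130 115  98  94  92  96 110 121 140 165 172 177 177 175 172
  171 171 173]
 [134 133 132 133 131 128 127 127 127 128 127 142 169 175 175 176 176 175
  171 171 171]
 [132 134 133 132 132 132 130 129 130 132 133 148 168 173 177 176 176 175
  172 170 173]]
blank bbox [ 436  172   86   84 5814]
```

Run:
```python
from h import *
W=json.load(open("z1.json")); D=json.load(open("side0.json"))
g=cv2.cvtColor(cv2.imread("pics/side9.png"),cv2.COLOR_BGR2GRAY); m=np.zeros_like(g); m[258:290,130:154]=(g[258:290,130:154]<80)*255
k=cv2.connectedComponentsWithStats(m); i=max(range(1,k[0]),key=lambda i:k[2][i,4]); print(k[2][i],k[3][i])
for a in(0.,):
  o1,d1=ray(W,464.3,165.9);o2,d2=ray(D,*k[3][i]);A=np.stack([d1,-d2],1);t=np.linalg.lstsq(A,o2-o1,rcond=None)[0];p=(o1+t[0]*d1+o2+t[1]*d2)/2
  print("grip",bed(p),p[2]*1000,"miss",np.linalg.norm(o1+t[0]*d1-o2-t[1]*d2)*1000)
for ang in(1.56,1.66,1.76):
  f=ang-np.radians(15); q=[*(O+XB*(-.010+.040*np.sin(f))+YB*-.0175),.0444+.040*np.cos(f)]; print(ang,proj(W,q).round(1),proj(D,q).round(1))
im=cv2.imread("pics/z1.png"); g=cv2.cvtColor(im,cv2.COLOR_BGR2GRAY)
pl=[proj(W,[*(O+XB*x+YB*-.0475),.028]) for x in(.03,-.015)]; print(pl)
c0,c1=int(pl[0][0])+2,int(pl[0][0])+30; r=int(pl[0][1])
rep(im,W,((c0,c1),r-5,r+6,True),((c0,c1),r-15,r-6,False),((c0,c1),r-16,r-6,False))
```

```text
[139 267  15   9  95] [146.27368421 271.06315789]
grip [ 29.2 -17.1] 45.36147435976206 miss 1.115088020542267
1.56 [470.3 167.6] [145.4 267.7]
1.66 [466.7 166.8] [145.5 269. ]
1.76 [463.7 166.1] [145.8 270.2]
[array([458.63575077, 121.01429188]), array([520.11562687, 120.88575924])]
line resid 0.11 [array([ 29. , -47.5]), array([  8.5, -47.6])] ang 79.57
bedend resid 4.17 [array([ 28.5, -55.9]), array([  7.8, -55.1])] ang 77.22
front resid 5.28 [array([ 30.1, -56.2]), array([  9.9, -56.5])] ang 80.21
```

The lever fits 1.76 in both views, the line is at −47.5 mm against the bed end at −47.4, and the blank is square. I hand in.

```bash
python3 -c "from h import *
print(job.finish_job())"
```

```text
the job is handed in; nothing more can be done
None
```

The job is handed in, with no verdict returned: by camera measurement the blank is square and snug on the fence, its line is about 0.1 mm from the bed's end, and the lever is at its stop (1.76); I viewed 11 pictures, one over the limit of 10.

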